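Unlatch and open the probe transport chest

TASK

Open the grey-lidded probe chest: press the red release button gently, just until the recessed T-handle pops out, then turn the handle a quarter turn clockwise to its stop and only then lift the lid until its front edge is at least 12 cm up. Let go and leave the lid standing open, with the handle still out and turned, and leave the things round the chest where they are.

Things in the scene. Friction and masses are not known exactly. Their poses are not given: they have to be found in the camera images.
- button_seat (a point): Centre of the button's flat steel collar (30 mm across, 1.5 mm high), on the lid's top face, 140 mm above the table. Axes as the chest: x towards the hinge, y to its left, z up out of the lid. In it sits a red round cap, 17 mm across, standing 12 to 26 mm proud of the face: how far differs each time and is not measured.
- button (a joint): Travel of the red cap: 0 m at rest, however far it stands proud, up to 0.0065 m pressed in. Its spring takes about 2 N to start, 5 N at 5 mm of travel, where the catch lets the handle go, 6 N at 6.5 mm, where it meets a hard stop. Pressing with more than 25 N breaks it. It springs back when let go.
- handle_bar (a point): Middle of the T-handle's round aluminium bar, 14 mm thick, 90 mm long, along this frame's x. At first it lies along the chest's x in a slot 18 mm wide, centre 8 mm below the lid's top face; popped out, its centre is 28 mm above the face, on an 11 mm stem. The button is 80 mm to its left (chest's +y); the flat key barrel 75 mm to its right is not used.
- handle_out (a joint): How far the T-handle has come out of the lid: 0 m latched in, 0.036 m out. A spring holds it out with about 5 N.
- handle_turn (a joint): Turn of the T-handle, clockwise seen from above: 0 rad at the start (it cannot turn while in), 1.571 rad at its stop. Turning takes about 0.25 N m and it stays where it is left. The lid is unlatched from about 1 rad.
- lid (a joint): Opening of the lid: 0 rad shut, up to 1.2 rad. The front edge rises 300 mm x sin(angle). Lifting by the handle takes about 6 to 10 N; the hinge is stiff, so the lid stays where it is left.
- lid_hinge (a point): Middle of the lid's hinge line, on the chest's far edge, 100 mm above the table; fixed to the chest, axes as the chest. The hinge runs along y; the lid opens by turning about +y. The handle's turning axis is 225 mm from it towards the front (-x); the shut lid's top face is 40 mm above it.
- chest: The chest: blue body, 300 (x) x 400 (y) x 100 mm, with a grey lid 40 mm thick on top, fixed to the table. Origin under its centre, x from its front (handle side, towards the robot) to its hinge side, y to its left, z up.
- ring_gauge: bystander: loose steel ring, 60 mm across, 22 mm high, origin under its centre
- datum_ball: bystander: loose white reference ball on a stem with a round foot, 48 mm foot, 76 mm high, origin under its centre
- vee_block: bystander: loose dark steel grooved block, 50 x 60 x 40 mm, origin under its centre
- gauge_box: bystander: loose closed wooden box, 70 x 110 x 30 mm, origin under its centre
- workpiece: bystander: loose aluminium block with three holes, 80 x 60 x 20 mm, origin under its centre
- driver: bystander: loose screwdriver with a blue handle, lying, 170 mm long
- cleaner: bystander: loose blue bottle with a white cap, 56 mm across, 120 mm high, origin under its centre

How it is judged:
By the outcome, as a careful person would: the job done as asked, in the order asked, and still so for the second after the job is handed in, with the robot touching nothing.
It also fails if it takes over 51 s, if anything falls off the work surface, if the arm or the gripper's body presses on something with over 40 N, if the wrist force passes 120 N, or if a joint passes its speed limit or range.

ROBOT

A 6-joint arm with a two-finger parallel gripper is mounted at the origin on the work surface. World frame = base frame: x ahead of the robot, y to its left, z up, the work surface at z = 0. Lengths are in m, angles in rad, forces in N, time in s.
With the tool pointing down it reaches from about 0.325 to 0.775 m from the base axis. Payload 9.3 kg.
Tool frame: the origin (TCP) lies where the fingers leave the gripper's body, on its centre line; the fingertips stand r.tcp_to_tips ahead of it and the grasp point (between the pads) lies 54 mm ahead of it (r.tcp_to_tips is the distance from the TCP to the fingertips, in m); z points along the fingers, y is the direction in which the jaws open and shut (so a half turn about z gives the same grasp; the last joint's range is limited). The gripper opens to 85 mm and grips with 20 to 120 N. Pads are 22 mm wide; open, the fingers measure 114 mm over their backs; the gripper's body (76 mm by 85 mm) begins 54 mm behind the grasp point. The pads swing forward as they close: fully open they stand 13 mm farther back than shut.
Start: joints at [1.096, 0.259, 0.021, 1.334, 0, 1.418], TCP at [0.174, 0.522, 0.304] pointing down, gripper open.
Joint ranges: [-3.04, 3.04], [-0.91, 1.82], [-1.04, 1.36], [-1.92, 1.95], [-1.52, 1.45], [-3.14, 3.14]. Speed limits (rad/s): [2.22, 2.22, 2.79, 3.14, 3.14, 3.14].

INTERFACE

Orientations are given as a rotation vector (axis times angle).
In Python, from bench import r, fingers, ik, read_camera, camera_info, nets gives the robot as it stands. Calls block until the motion is done:
- r.reach(position, orientation): joint-space move of the TCP to a pose.
- r.move_linear(position, orientation=None, velocity=0.15): straight line of the TCP; orientation=None keeps the orientation; velocity is the mean speed in m/s.
- r.move_joints(angles): joint-space move.
- fingers.set_gripper(opening, force=None): opening from 0.0 (shut) to 1.0 (fully open); force is the grip in N (None keeps the last); returns when the fingers have stopped.
- r.hold(seconds).
- ik(position, orientation): joint angles nearest the present ones, or None.
- read_camera(name): name is "side" or "top"; returns the picture (420x560x3 uint8, red, green, blue); there is no depth.
- camera_info(name): a dict with "camera_matrix" (3x3 intrinsics, pixels), "rvec" (rotation vector, rad) and "tvec" (3), from world to camera coordinates, as OpenCV has them. Camera axes: x right, y down, z forward; pixel columns grow to the right and rows downward; lengths in m; the calibration is good to about 2 mm. A picture is of the moment at which its call begins. camera_info takes no time and is no camera call.
A pose or a line that the arm cannot do raises r.PlanningError and nothing moves.
- r.job_done(): hands the job in, once; it reports no verdict.
Trained networks look in the newest picture that a camera, given by its name, has taken for a name from the list of things; names that differ only in an ending like _2 or _b are one class to them, and where a whole thing is asked for, a point or a joint stands for the part that bears it (a point fixed in the world has none). Each returns a list of dicts, best first, with "confidence" (0 to 1); they miss things now and then, are a little off and sometimes report something else, mostly with a low value. They report only what shows in the picture. A call takes as long as a camera call.
- nets.silhouettes(camera, thing): "region" (420x560 bool, what is visible of it) and "uv" ([column, row] in pixels, amid what is visible of it).
- nets.mark_of(camera, thing): "uv" ([column, row] in pixels: a listed point, or the origin of a listed thing).
Readings, each from a call of its own:
- r.read_t(): time.
- r.read_q(): joint angles.
- r.read_qd(): joint speeds.
- r.read_tau(): joint torques, N m.
- r.read_position(): TCP position.
- r.read_tool_rot(): TCP orientation.
- r.read_contact_force(): force on the tool from outside, world axes, zero at the start.
- r.read_moment(): the same for the moment, N m.
- r.read_gripper_width(): opening from 0.0 (shut) to 1.0 (fully open).
Only numpy, scipy, OpenCV 4.12 (cv2) and the standard library are available. Lean on these libraries where they do the work, as an engineer would, in place of code of your own. Each camera call takes 0.05 s, during which the arm holds its last target.

## Working session

There is one attempt and no reset: what is moved stays moved. The work goes in short steps, each a Python script; the robot and the scene stay as the last script left them, time stands still between calls to the robot, and variables do not carry over. Pictures are saved under pics/ and viewed, and the job is handed in when it is done.

```bash
ls; mkdir -p pics; python3 - <<'E'
from bench import r, fingers, ik, read_camera, camera_info, nets
import cv2
for c in("side","top"):
    im=read_camera(c); cv2.imwrite(f"pics/{c}0.png",im[:,:,::-1])
    for t in("button_seat","handle_bar","lid_hinge","chest"):
        print(c,t,[(d["uv"],round(d["confidence"],2)) for d in nets.mark_of(c,t)][:3])
    print({k:v.tolist() if hasattr(v,'tolist') else v for k,v in camera_info(c).items()})
print(r.read_t(),r.tcp_to_tips,r.read_tool_rot(),r.read_position(),r.read_contact_force())
E
```

```text
pics
side button_seat [([264.4, 187.6], 0.69)]
side handle_bar [([277.4, 215.7], 0.44)]
side lid_hinge [([355.5, 191.6], 0.67)]
side chest [([372.3, 319.5], 0.35), ([277.1, 213.4], 0.17)]
{'camera_matrix': [[405.6721589670609, 0.0, 286.178078849962], [0.0, 405.6721589670609, 213.72831954316166], [0.0, 0.0, 1.0]], 'rvec': [2.3542047009479052, -0.5904362913479827, 0.21610661376928136], 'tvec': [-0.51638764290689, 0.26337365178180017, 0.8783502493311082]}
top button_seat [([246.5, 224.5], 0.67)]
top handle_bar [([281.3, 225.9], 0.77)]
top lid_hinge []
top chest [([281.3, 202.6], 0.56)]
{'camera_matrix': [[463.1650207587745, 0.0, 283.67029967737255], [0.0, 463.1650207587745, 211.6494754812408], [0.0, 0.0, 1.0]], 'rvec': [2.1608694792026153, -2.1434554862538056, 0.1530787189306845], 'tvec': [-0.045827017148483085, 0.592240173695294, 1.1751566177038117]}
0.5 0.0726 [ 5.03304915e-01  3.10100981e+00 -4.58915617e-05] [0.17395894 0.52174062 0.30387853] [ 0.27185205 -0.18364131  0.6111427 ]
```

View pics/side0.png

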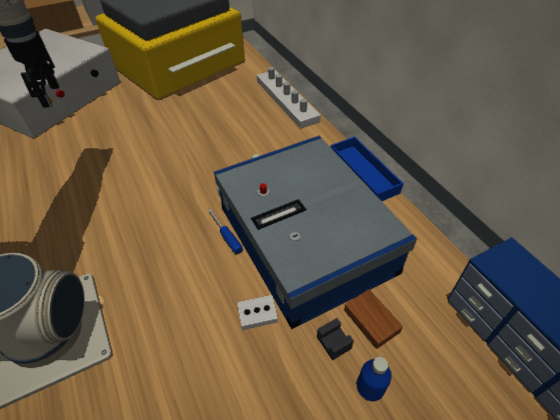

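View pics/top0.png

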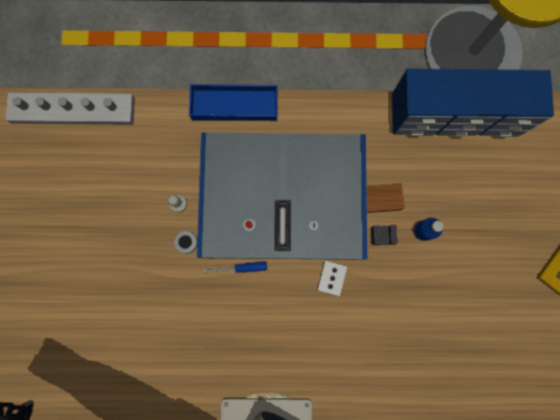

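```bash
cat > h.py <<'E'
from bench import r, fingers, ik, read_camera, camera_info, nets
import cv2, numpy as np
from scipy.optimize import least_squares
from scipy.spatial.transform import Rotation as R
def proj(c,P):
    i=camera_info(c); return cv2.projectPoints(np.array(P,float).reshape(-1,1,3),np.array(i["rvec"]),np.array(i["tvec"]),np.array(i["camera_matrix"]),None)[0].reshape(-1,2)
def chest(P,x,y,a):
    return np.array(P)@R.from_euler('z',a).as_matrix().T+[x,y,0]
E
python3 - <<'E'
from h import *
def red(c):
    im=cv2.imread(f"pics/{c}0.png").astype(int); m=(im[:,:,2]>110)&(im[:,:,1]<60)&(im[:,:,0]<60)
    n,l,s,ce=cv2.connectedComponentsWithStats(m.astype(np.uint8)); return [(s[i].tolist(),ce[i].round(1).tolist()) for i in range(1,n) if s[i][4]>5]
print(red("side"),red("top"))
# chest-frame points
bs=[-.075,.08,.14]; hb=[-.075,0,.132]; kb=[-.075,-.075,.14]
TL=[.15,.2,.14];TR=[.15,-.2,.14];BR=[-.15,-.2,.14];BL=[-.15,.2,.14]
for use,obs in (("both",1),("top",2),("side",3)):
    o=[]
    if obs!=3:o+=[("top",bs,(248.5,224.5)),("top",hb,(282.3,225.9)),("top",kb,(314,226))]
    if obs!=2:o+=[("side",bs,(264,189)),("side",hb,(277.4,215.)),("side",kb,(295,236.5)),("side",[-.15,.2,.14],(216,175.5)),("side",[.15,-.2,.14],(413,239))]
    f=lambda p:np.concatenate([(proj(c,chest([P],*p))[0]-np.array(u)) for c,P,u in o])
    s=least_squares(f,[.5,0,0],loss='soft_l1'); print(use,s.x,s.fun.round(1))
    x=s.x
    if obs==1:
        best=s.x
    for c in("side","top"):print(c,proj(c,chest([TL,TR,BR,BL,bs,[-.075,.08,.166]],*x)).round(0).tolist())
    print("button",chest([bs,hb,[.15,0,.1]],*x))
E
python3 - <<'E'
import cv2
a=cv2.imread('pics/top0.png')[190:270,190:380];b=cv2.imread('pics/side0.png')[130:330,200:430]
cv2.imwrite('pics/ct.png',cv2.resize(a,None,fx=4,fy=4,interpolation=2));cv2.imwrite('pics/cs.png',cv2.resize(b,None,fx=3,fy=3,interpolation=2))
E
```

```text
[([56, 90, 4, 3, 7], [57.4, 90.9]), ([260, 183, 7, 5, 25], [262.6, 185.2])] [([246, 221, 6, 6, 25], [248.3, 223.8])]
both [ 0.62134001 -0.03724063 -0.00842608] [ 0.   0.  -0.4 -0.5 -0.9 -0.4 -0.8  2.8  1.   1.3 -1.   0.5 -0.4 -3.9
  1.   0. ]
side [[319.0, 137.0], [414.0, 239.0], [290.0, 297.0], [216.0, 172.0], [263.0, 192.0], [263.0, 184.0]]
top [[202.0, 133.0], [364.0, 136.0], [365.0, 258.0], [197.0, 255.0], [249.0, 225.0], [248.0, 223.0]]
button [[ 0.54701675  0.04338848  0.14      ]
 [ 0.54634267 -0.03660868  0.132     ]
 [ 0.77133469 -0.03850453  0.1       ]]
top [ 0.62060732 -0.0387277  -0.01483928] [ 0.5  0.1 -0.  -0.2 -0.5  0.1]
side [[320.0, 137.0], [414.0, 240.0], [290.0, 297.0], [216.0, 172.0], [263.0, 192.0], [263.0, 184.0]]
top [[203.0, 133.0], [365.0, 137.0], [366.0, 259.0], [197.0, 255.0], [249.0, 225.0], [248.0, 223.0]]
button [[ 0.54680267  0.0423764   0.14      ]
 [ 0.54561558 -0.03761479  0.132     ]
 [ 0.7705908  -0.04095351  0.1       ]]
side [ 0.62238014 -0.03552722 -0.01346122] [-0.6  2.1  1.   0.6 -1.2 -0.3 -0.  -4.7  0.7 -0.3]
side [[319.0, 136.0], [414.0, 239.0], [290.0, 295.0], [216.0, 171.0], [263.0, 191.0], [263.0, 183.0]]
top [[202.0, 132.0], [364.0, 136.0], [364.0, 258.0], [196.0, 254.0], [248.0, 224.0], [247.0, 223.0]]
button [[ 0.5484638   0.0454751   0.14      ]
 [ 0.54738694 -0.03451765  0.132     ]
 [ 0.77236655 -0.03754634  0.1       ]]
```

View pics/ct.png

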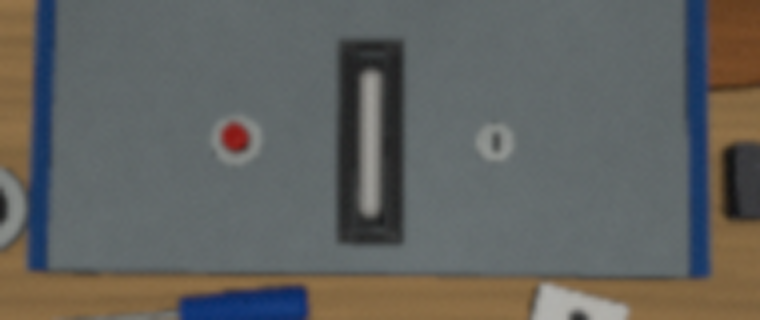

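View pics/cs.png

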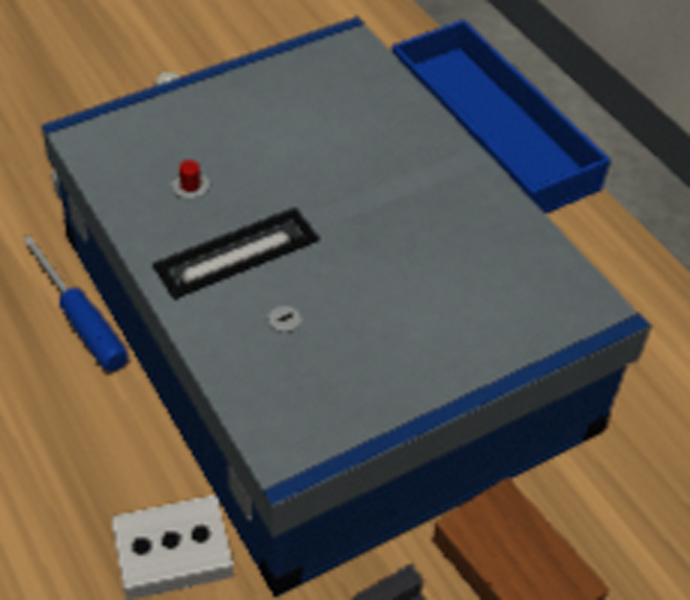

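```bash
python3 - <<'E'
from h import *
bs=[-.075,.08,.1415]; hb=[-.075,0,.135]; kb=[-.075,-.075,.141]
o=[("top",bs,(249.2,225)),("top",hb,(282.5,225.7)),("top",kb,(313.7,225.5)),("side",bs,(263.3,191.3)),("side",hb,(278.7,215.7)),("side",kb,(295.3,236.3)),
("side",[-.15,.2,.14],(215,172.7)),("side",[.15,-.2,.14],(416,237.3)),("side",[-.15,-.2,.14],(289.3,296.7)),("side",[.15,.2,.14],(320,137.3)),
("top",[-.15,.2,.14],(197.5,257)),("top",[.15,-.2,.14],(366,134.5)),("top",[-.15,-.2,.14],(367,258.5))]
for oo in (o,o[:6]):
    f=lambda p:np.concatenate([(proj(c,chest([P],*p))[0]-np.array(u)) for c,P,u in oo])
    s=least_squares(f,[.5,0,0],loss='soft_l1',f_scale=.7); print(s.x,s.fun.reshape(-1,2).round(1).tolist());
    print(chest([bs,hb,[.15,0,.1]],*s.x))
x=s.x
# reachability: yaw options for tool down
print(R.from_rotvec(r.read_tool_rot()).as_matrix().round(3))
E
```

```text
[ 0.62113847 -0.03844212 -0.00406269] [[-0.1, -0.3], [0.0, -0.3], [0.1, -0.0], [-0.0, 0.5], [-0.1, 0.2], [-0.9, 0.9], [0.5, -0.5], [-1.6, 1.8], [1.9, 0.4], [-1.3, -0.4], [0.5, -1.5], [-1.3, 1.0], [-0.8, -1.0]]
[[ 0.5464641   0.04186192  0.1415    ]
 [ 0.54613909 -0.03813742  0.135     ]
 [ 0.77113723 -0.03905152  0.1       ]]
[ 0.62153114 -0.0374193   0.0055384 ] [[-0.2, -0.2], [-0.1, -0.5], [-0.0, -0.5], [-0.2, 0.5], [0.0, 0.1], [-0.5, 0.6]]
[[ 0.54608922  0.04216409  0.1415    ]
 [ 0.54653229 -0.03783468  0.135     ]
 [ 0.77152884 -0.03658854  0.1       ]]
[[-0.949  0.316 -0.   ]
 [ 0.316  0.949 -0.   ]
 [-0.    -0.    -1.   ]]
```

```bash
cat >> h.py <<'E'
B=np.array([.5463,.042,.1415]); H=np.array([.5463,-.038,.168]); HG=np.array([.7713,-.038,.1])
YAW=0.0
def tool(turn=0,tilt=0,flip=0):
    # jaws along y; turn = clockwise from above; tilt about +y
    M=np.array([[-1,0,0],[0,1,0],[0,0,-1.]])
    if flip: M=M@np.diag([-1,-1,1])
    return R.from_euler('y',tilt)*R.from_euler('z',YAW-turn)*R.from_matrix(M)
def tcp(p,rot,d): return np.array(p)-rot.apply([0,0,d])
def barpos(a,h=None):
    h=H if h is None else h
    return HG+R.from_euler('y',a).apply(h-HG)
E
python3 - <<'E'
from h import *
for flip in(0,1):
    for turn,a,t in((0,0,0),(.8,0,0),(1.6,0,0),(1.57,.25,.25),(1.57,.5,.5),(1.57,.5,.25),(1.57,.5,0)):
        k=tool(turn,t,flip); p=tcp(barpos(a),k,.054); q=ik(p,k.as_rotvec()); print(flip,turn,a,t,None if q is None else np.round(q,2))
E
```

```text
0 0 0 0 [-0.22  0.29 -0.15  1.13  0.   -0.22]
0 0.8 0 0 [-0.22  0.29 -0.15  1.13  0.    0.58]
0 1.6 0 0 [-0.22  0.29 -0.15  1.13  0.    1.38]
0 1.57 0.25 0.25 [-0.19  0.47  0.24  1.59 -0.05  1.39]
0 1.57 0.5 0.5 None
0 1.57 0.5 0.25 [-0.18  0.53  0.46  1.75 -0.04  1.4 ]
0 1.57 0.5 0 [-0.2   0.36  0.21  1.42  0.    1.37]
1 0 0 0 [-0.22  0.29 -0.15  1.13  0.    2.92]
1 0.8 0 0 [-0.22  0.29 -0.15  1.13  0.   -2.56]
1 1.6 0 0 [-0.22  0.29 -0.15  1.13  0.   -1.76]
1 1.57 0.25 0.25 [-0.19  0.47  0.24  1.59 -0.05 -1.76]
1 1.57 0.5 0.5 None
1 1.57 0.5 0.25 [-0.18  0.53  0.46  1.75 -0.04 -1.75]
1 1.57 0.5 0 [-0.2   0.36  0.21  1.42  0.   -1.77]
```

```bash
python3 - <<'E'
from h import *
fingers.set_gripper(0.0)
k=tool(); r.reach(tcp(B+[0,0,.055],k,r.tcp_to_tips),k.as_rotvec())
r.move_linear(tcp([B[0],B[1],.176],k,r.tcp_to_tips),velocity=.06)
print(r.read_t(),r.read_position(),r.tcp_to_tips,r.read_contact_force(),r.read_gripper_width())
for c in("side","top"):
    im=read_camera(c)[:,:,::-1]; y,x=(130,200) if c=="side" else (170,190)
    cv2.imwrite(f"pics/{c}1.png",cv2.resize(im[y:y+120,x:x+160],None,fx=5,fy=5,interpolation=2))
E
```

```text
3.9333 [0.54616796 0.04209912 0.24820491] 0.0726 [-0.80688329  0.11679158  0.07701531] -0.0008255825739572797
```

View pics/side1.png

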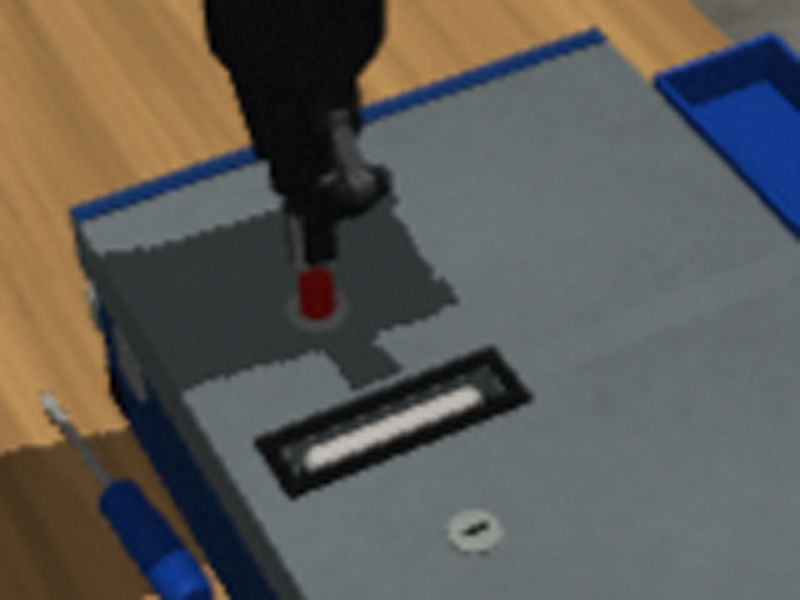

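View pics/top1.png

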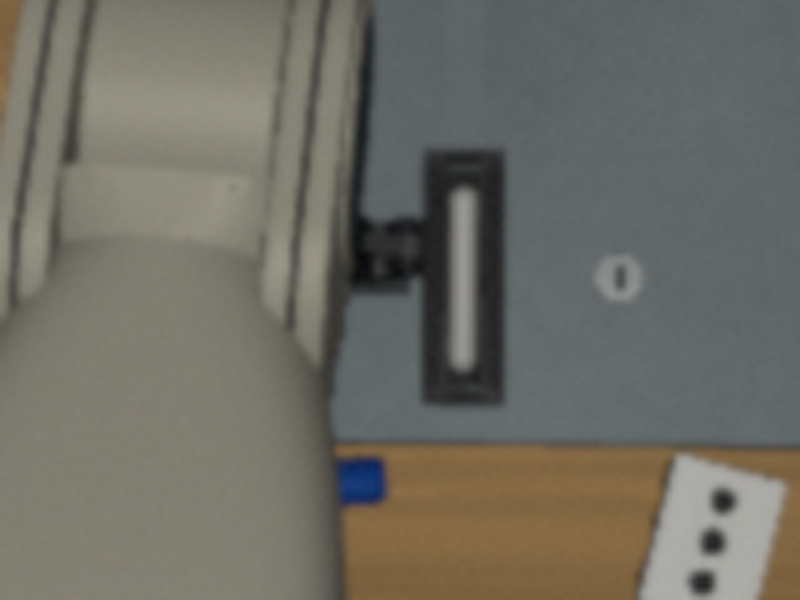

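```bash
python3 - <<'E'
from h import *
def f():
    return np.mean([r.read_contact_force()[2] for _ in range(5)])
k=tool(); b=f(); z=.176; ref=read_camera("side").astype(int)[185:235,245:320]
zc=None
while z>.146:
    z-=.001 if zc is None else .0007
    r.move_linear(tcp([B[0],B[1],z],k,.0726),velocity=.03)
    F=f()-b; zt=r.read_position()[2]-.0726
    if zc is None and F>1.2: zc=z
    d=0
    if zc:
        d=np.abs(read_camera("side").astype(int)[185:235,245:320]-ref).mean()
    print(round(z,4),round(zt,4),round(F,2),round(d,1),round(r.read_t(),2))
    if F>9 or d>8: break
im=read_camera("side"); cv2.imwrite("pics/side2.png",cv2.resize(im[130:250,200:360,::-1],None,fx=5,fy=5))
E
```

```text
0.175 0.1751 0.23 0 4.33
0.174 0.1739 -0.33 0 4.58
0.173 0.1729 0.4 0 4.83
0.172 0.1719 -0.12 0 5.08
0.171 0.1709 0.52 0 5.33
0.17 0.1699 -0.25 0 5.58
0.169 0.1689 0.13 0 5.83
0.168 0.1679 0.1 0 6.08
0.167 0.1669 -0.12 0 6.33
0.166 0.1659 0.73 0 6.58
0.165 0.1649 0.11 0 6.83
0.164 0.1639 -0.29 0 7.08
0.163 0.1629 -0.53 0 7.33
0.162 0.1619 -0.77 0 7.58
0.161 0.1612 2.58 1.5 7.88
0.1603 0.1605 4.59 1.5 8.18
0.1596 0.1597 5.12 1.5 8.48
0.1589 0.159 4.76 1.5 8.78
0.1582 0.1582 3.58 1.6 9.08
0.1575 0.1575 3.94 1.7 9.38
0.1568 0.1566 3.4 11.8 9.68
```

View pics/side2.png

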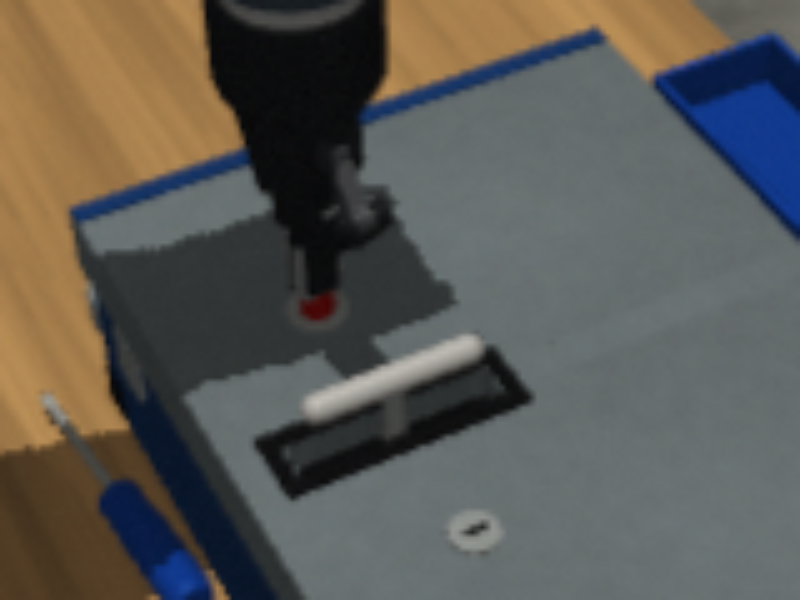

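The T-handle is out: its bar runs from (263,212) to (295,200) in the side picture, above the slot. I'll retreat and check where the bar is.

```bash
python3 - <<'E'
from h import *
k=tool()
r.move_linear(tcp([B[0],B[1],.215],k,.0726),velocity=.12)
fingers.set_gripper(0.6)
r.reach(tcp([B[0],.14,.26],k,.0726),k.as_rotvec())
for c in("side","top"):
    im=read_camera(c)[:,:,::-1]; y,x=(130,200) if c=="side" else (170,210)
    cv2.imwrite(f"pics/{c}3.png",cv2.resize(im[y:y+120,x:x+160],None,fx=5,fy=5,interpolation=2))
    print([(d["uv"],d["confidence"]) for d in nets.mark_of(c,"handle_bar")])
    e=[H,H+[.045,0,0],H-[.045,0,0]]
    print(c,proj(c,e).round(1).tolist(),((proj(c,e)-[x,y])*5).round().tolist())
print(r.read_t())
E
```

```text
[([277.9, 203.0], 0.75), ([263.4, 191.1], 0.54), ([371.1, 321.6], 0.18)]
side [[278.4, 206.0], [296.1, 199.0], [260.0, 213.2]] [[392.0, 380.0], [481.0, 345.0], [300.0, 416.0]]
[([280.2, 223.3], 0.5)]
top [[282.5, 223.8], [282.6, 204.8], [282.3, 243.0]] [[362.0, 269.0], [363.0, 174.0], [362.0, 365.0]]
11.6167
```

View pics/side3.png

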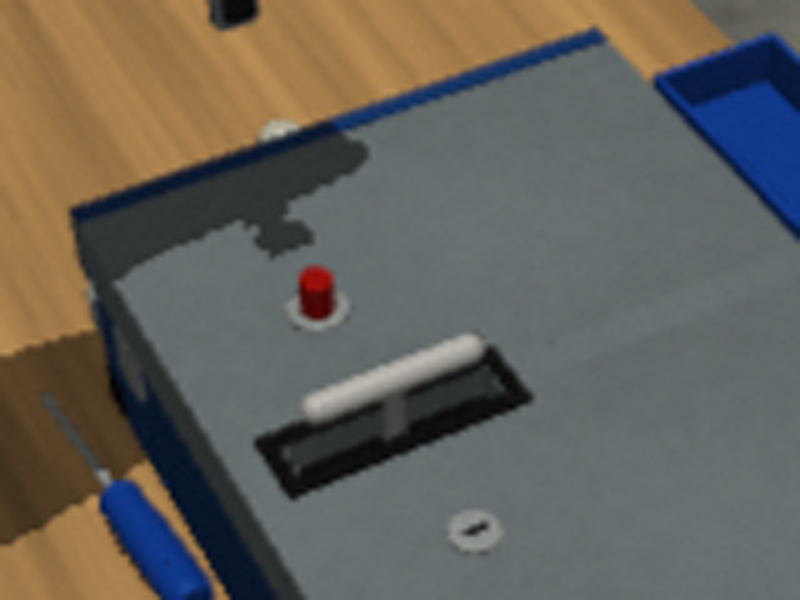

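View pics/top3.png

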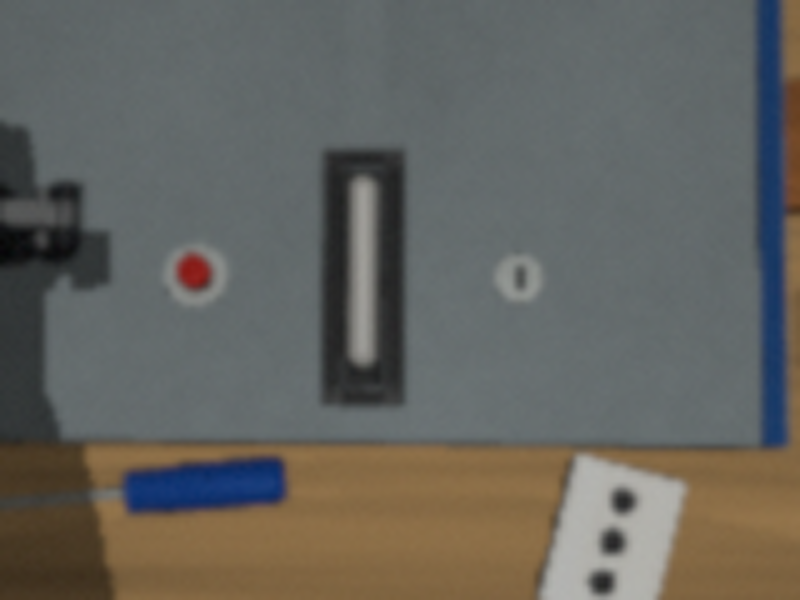

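```bash
python3 - <<'E'
from h import *
k=tool(); D=.055
r.reach(tcp(H+[0,0,.06],k,D),k.as_rotvec())
b=r.read_contact_force();bm=r.read_moment()
r.move_linear(tcp(H+[0,0,.02],k,D),velocity=.1)
r.move_linear(tcp(H,k,D),velocity=.05)
print(r.read_t(),r.read_contact_force()-b)
fingers.set_gripper(0.0,force=60)
print(r.read_t(),r.read_gripper_width(),r.read_contact_force()-b,r.read_moment()-bm)
for t in(.3,.6,.9,1.2,1.4,1.5,1.56):
    k=tool(t); r.reach(tcp(H,k,D),k.as_rotvec())
    print(t,round(r.read_t(),2),(r.read_contact_force()-b).round(1),(r.read_moment()-bm).round(2))
im=read_camera("side"); cv2.imwrite("pics/side4.png",cv2.resize(im[130:250,200:360,::-1],None,fx=5,fy=5))
E
```

```text
13.4833 [-0.25267405 -0.22153816  0.61255788]
13.925 0.13899257669116366 [0.05536931 6.60524227 2.49380624] [ 1.2702415   0.00807979 -0.12087828]
0.3 14.32 [-0.4  8.4  2.9] [ 1.55 -0.05 -0.23]
0.6 14.71 [1.3 9.5 2.3] [ 1.81 -0.18 -0.21]
0.9 15.1 [ 2.9 11.4  1.9] [ 2.11 -0.36 -0.29]
1.2 15.49 [ 4.6 11.8  1.9] [ 2.25 -0.63 -0.22]
1.4 15.8 [ 5.  12.3  0.8] [ 2.35 -0.85 -0.26]
1.5 16.05 [ 5.2 12.7  0.4] [ 2.35 -0.95 -0.18]
1.56 16.3 [ 6.1 13.6  0.9] [ 2.43 -0.95 -0.07]
```

View pics/side4.png

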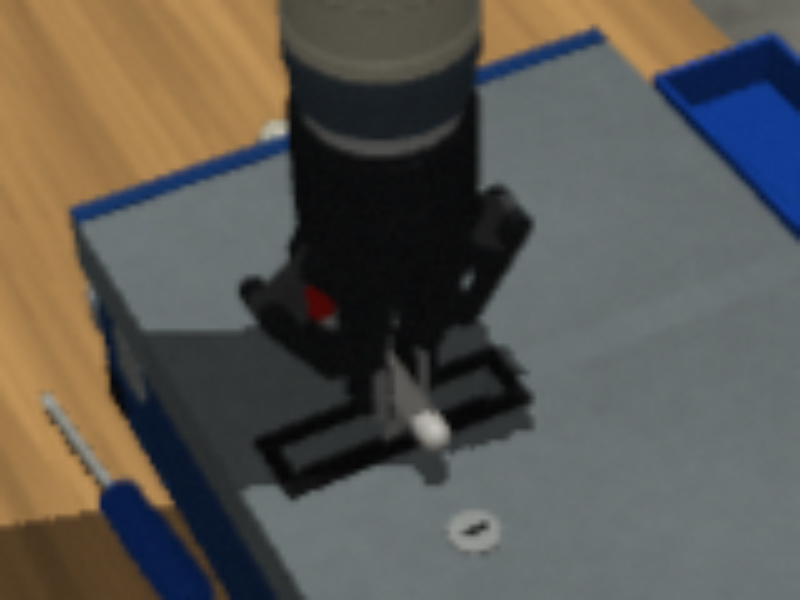

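```bash
python3 - <<'E'
from h import *
D=.055
m0=r.read_moment()
for t in(1.6,1.64,1.68):
    k=tool(t); r.reach(tcp(H,k,D),k.as_rotvec())
    m=r.read_moment()-m0
    print(t,round(r.read_t(),2),r.read_contact_force().round(1),m.round(2))
    if abs(m[2])>.35: break
fingers.set_gripper(0.45)
k=tool(1.571); r.reach(tcp(H,k,D),k.as_rotvec())
print(r.read_t(),r.read_contact_force())
im=read_camera("side"); cv2.imwrite("pics/side5.png",cv2.resize(im[130:250,200:360,::-1],None,fx=5,fy=5))
for y in(-.045,.045): print((proj("side",H+[0,y,0])-[200,130])*5)
E
```

```text
1.6 16.6 [ 4.8 11.8 -0.4] [-0.02 -0.06  0.38]
17.225 [ 0.312915   -0.24466147 -0.53004252]
[[439.77429865 447.8774066 ]]
[[346.53939602 316.30351752]]
```

View pics/side5.png

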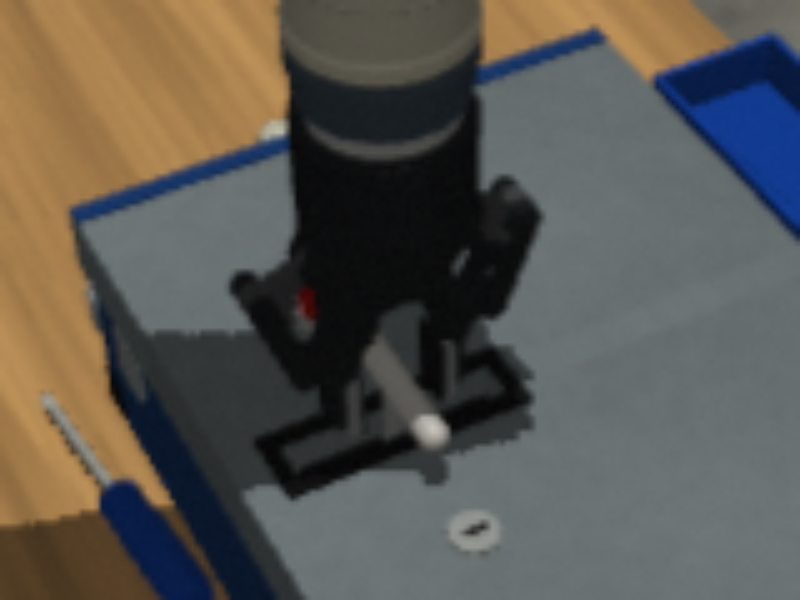

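```bash
python3 - <<'E'
from h import *
D=.055
fingers.set_gripper(0.0,force=80)
b=r.read_contact_force(); print(r.read_t(),r.read_gripper_width(),b.round(1))
for a in np.arange(1,9)*.0625:
    k=tool(1.571,a/2); r.move_linear(tcp(barpos(a),k,D),k.as_rotvec(),velocity=.06)
    F=r.read_contact_force(); print(round(a,3),round(r.read_t(),2),F.round(1),r.read_moment().round(2))
    if np.linalg.norm(F)>45: print("STOP");break
im=read_camera("side"); cv2.imwrite("pics/side6.png",im[:,:,::-1])
E
```

```text
17.6333 0.13382945733333046 [ 5.   0.5 -0.5]
0.062 18.04 [ 7.4 -0.5 -2.4] [ 0.02 -1.02 -0.04]
0.125 18.45 [ 6.6 -0.8 -4.3] [ 0.02 -0.91 -0.01]
0.188 18.86 [ 6.1 -0.4 -7.9] [-0.1  -1.42  0.02]
0.25 19.27 [ 7.4 -1.2 -5.8] [-0.12 -1.12 -0.06]
0.312 19.68 [ 5.5 -1.9 -8.9] [-0.27 -0.7   0.03]
0.375 20.08 [  3.3  -2.5 -13. ] [-0.37  0.12  0.11]
0.438 20.49 [  1.   -1.9 -12.4] [-0.51  0.86  0.15]
0.5 20.9 [ 0.2 -1.  -4.7] [-0.38  0.81  0.2 ]
```

View pics/side6.png

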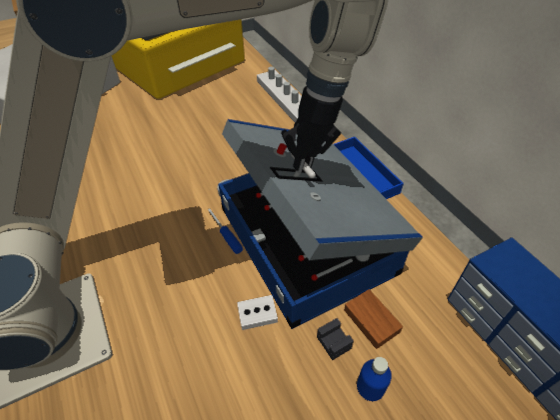

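```bash
python3 - <<'E'
from h import *
k=tool(1.571,.25)
fingers.set_gripper(0.45); print(r.read_contact_force())
p=r.read_position(); n=-k.apply([0,0,1])
r.move_linear(p+.02*n,velocity=.04); print(r.read_contact_force().round(2))
r.move_linear(p+.07*n,velocity=.1)
print(r.read_t(),r.read_position(),r.read_q().round(2))
k=tool(1.571,0)
r.reach(r.read_position()+[-.10,.15,.03],k.as_rotvec())
print(r.read_t())
for c in("side","top"):
    im=read_camera(c)[:,:,::-1]; cv2.imwrite(f"pics/{c}7.png",im)
    for a in(.42,.46,.5):
        e=[HG+R.from_euler('y',a).apply(v) for v in([-.3,.2,.04],[-.3,-.2,.04],[-.225,0,.068],[-.225,.045,.068],[-.225,-.045,.068])]
        print(c,a,proj(c,e).round(0).tolist())
E
```

```text
[-0.00872586 -0.39155258  0.82331415]
[-0.14  0.76 -0.11]Traceback (most recent call last):
  File "<stdin>", line 6, in <module>
bench.PlanningError: the arm cannot follow that straight line within its joint ranges
```

```bash
python3 - <<'E'
from h import *
k=tool(1.571,.25); n=-k.apply([0,0,1]); p=r.read_position()
for d,v in (([.03*n[0],0,.03*n[2]],.25),([.012*n[0],0,.012*n[2]],.25),([0,0,.03],.25),([0,0,.04],.15),([0,0,.06],.15)):
    kk=tool(1.571,v); q=ik(p+np.array(d),kk.as_rotvec()); print(d,v,None if q is None else q.round(2))
print(r.read_q().round(2))
E
```

```text
[np.float64(0.00742211877763569), 0, np.float64(0.02906737265131935)] 0.25 [-0.18  0.57  0.65  1.9  -0.04  1.4 ]
[np.float64(0.0029688475110542763), 0, np.float64(0.011626949060527742)] 0.25 [-0.18  0.55  0.58  1.85 -0.04  1.4 ]
[0, 0, 0.03] 0.25 [-0.18  0.55  0.63  1.89 -0.04  1.4 ]
[0, 0, 0.04] 0.15 [-0.18  0.49  0.56  1.79 -0.03  1.39]
[0, 0, 0.06] 0.15 [-0.18  0.5   0.62  1.84 -0.03  1.39]
[-0.18  0.54  0.54  1.81 -0.04  1.4 ]
```

```bash
python3 - <<'E'
from h import *
k=tool(1.571,.25); n=-k.apply([0,0,1]); p=r.read_position()
r.move_linear(p+.028*n,velocity=.06); print(r.read_contact_force().round(2))
p=r.read_position()
k=tool(1.571,0); r.move_linear(p+[0,0,.04],k.as_rotvec(),velocity=.06)
print(r.read_t(),r.read_position(),r.read_contact_force().round(2))
r.reach(r.read_position()+[-.15,.25,.0],k.as_rotvec())
print(r.read_t())
for c in("side","top"):
    im=read_camera(c)[:,:,::-1]; cv2.imwrite(f"pics/{c}7.png",im)
    for a in(.42,.46,.5):
        e=[HG+R.from_euler('y',a).apply(v) for v in([-.3,.2,.04],[-.3,-.2,.04],[-.225,0,.068],[-.225,.045,.068],[-.225,-.045,.068])]
        print(c,a,proj(c,e).round(0).tolist())
E
```

```text
[ 0.57  0.04 -0.01]
23.4167 [ 0.63194479 -0.03787293  0.4069854 ] [-0.11  0.13 -0.67]
24.5417
side 0.42 [[225.0, 128.0], [313.0, 252.0], [298.0, 170.0], [287.0, 158.0], [308.0, 184.0]]
side 0.46 [[227.0, 124.0], [317.0, 247.0], [300.0, 167.0], [290.0, 155.0], [311.0, 180.0]]
side 0.5 [[230.0, 119.0], [321.0, 242.0], [303.0, 163.0], [293.0, 151.0], [314.0, 177.0]]
top 0.42 [[189.0, 233.0], [376.0, 235.0], [283.0, 198.0], [262.0, 198.0], [303.0, 198.0]]
top 0.46 [[188.0, 230.0], [377.0, 231.0], [283.0, 194.0], [262.0, 194.0], [304.0, 194.0]]
top 0.5 [[187.0, 226.0], [378.0, 228.0], [283.0, 191.0], [262.0, 191.0], [304.0, 191.0]]
```

View pics/side7.png

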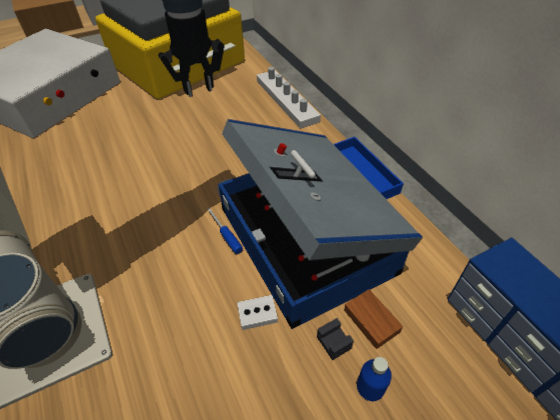

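View pics/top7.png

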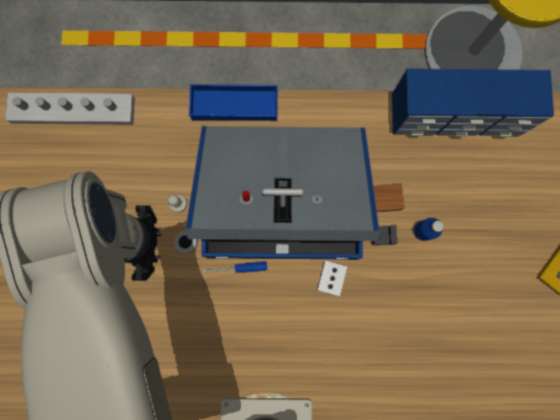

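```bash
python3 - <<'E'
import cv2
a=cv2.imread('pics/top7.png')[165:265,180:300+90]
cv2.imwrite('pics/t8.png',cv2.resize(a,None,fx=3.8,fy=3.8,interpolation=2))
E
```

```text
(no output)
```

View pics/t8.png

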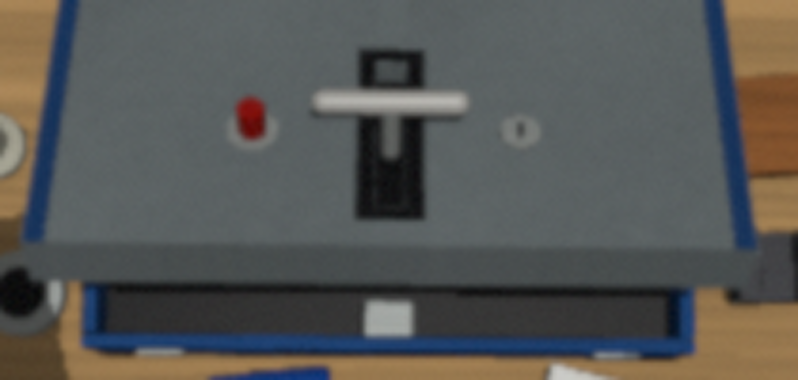

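The zoomed picture shows the bar level from (313,101) to (468,103). It is parallel to the lid's front edge, so the handle is fully turned and still out. The lid stands open and the things round the chest have not moved, so I'm handing in.

```bash
python3 - <<'E'
from h import *
print(r.read_t(),r.read_contact_force().round(2)); r.job_done()
E
```

```text
24.6417 [-0.74 -0.63  0.46]
the job is handed in; nothing more can be done
```

The chest is open and the job is handed in at about 24.6 s of the 51 s allowed. All my last checks passed, though the simulator gives no verdict.

- **Button:** I pressed it in small steps, at about 5 N at most, and stopped as soon as the side camera showed the T-handle out.
- **Handle:** I gripped the bar and turned it clockwise until the turning moment jumped at the stop, at about 1.6 rad of tool turn. The tool took up to about 14 N of sideways force during the turn because of a small misalignment. I let go and gripped again, which removed it.
- **Lid:** I lifted it along its arc, let go and backed off. The pictures fit an opening of about 0.48 to 0.49 rad, so the front edge is roughly 14 cm up.
- **Last pictures:** They show the lid standing open, the handle out and a full quarter turn round, and the things round the chest where they were by eye. The force on the tool is at noise level.
- **Error on the way:** One retreat line was refused as out of joint range. Nothing moved, and I backed off by a shorter one.

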